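# Lock the toe-clamp T-bolt in the shear-box base plate

### The arm

A 6-joint arm with a two-finger parallel gripper is mounted at the origin on a cart in front of the work surface, level with it; the furniture and walls round the work are solid. World frame = base frame: x ahead of the robot, y to its left, z up, the work surface at z = 0. Lengths are in m, angles in rad, forces in N, time in s.
With the tool pointing down it reaches from about 0.325 to 0.75 m from the base axis. Payload 7.6 kg.
Tool frame: the origin (TCP) lies at the very end of the fingers, on their centre line; the grasp point (between the pads) lies ctrl.grip_point_offset behind it (ctrl.grip_point_offset is the distance from the TCP to the grasp point, in m); z points along the fingers, y is the line along which they close (so a half turn about z gives the same grasp; the last joint's range is limited). The gripper opens to 85 mm and grips with 20 to 120 N. Pads are 22 mm wide; open, the fingers measure 114 mm over their backs; the gripper's body (76 mm by 85 mm) begins 54 mm behind the grasp point. The pads swing forward as they close: fully open they stand 13 mm farther back than shut.
Start: joints at [-1.268, 0.052, 1.401, -0, 1.689, -0.07], TCP at [0.191, -0.489, 0.231] pointing down, gripper open.
Joint ranges: [-2.9, 2.9], [-0.91, 2.17], [0.12, 2.37], [-1.06, 4.2], [0.26, 2.73], [-2.93, 2.93]. Speed limits (rad/s): [2.57, 2.57, 3.01, 3.14, 3.14, 3.14].

### API

Orientations are given as a rotation vector (axis times angle).
In Python, from plant import ctrl gives the robot as it stands.
- The arm moves only by the tool servo_tool, never from a script. Its argument "rows" is one flat list of numbers, 7 for each row, row after row: the shift along the tool's x, y, z in m, then the turn, a rotation vector about the tool's x, y, z in degrees, then the finger opening in m, from 0 to 0.0854. In form: [tx, ty, tz, ax, ay, az, hand, tx, ty, tz, ax, ay, az, hand, ...]. A call has exactly 8 rows; each row is the pose to reach, as a shift and turn from the pose commanded when the call began, along the tool's axes at that moment; what a row does not reach only later rows make up. A row lasts 1/10 s, in which the tool goes at most 50 mm and 8.59 degrees, less where a joint would pass 70% of its speed; a pose out of reach is approached as far as the arm can. A call with a gripper value outside its range is refused whole. The fingers move at their own pace and stop on an object; "grip_force" is the grip in N (left out, the last holds). Time passes only in rows, so rows that repeat a pose let the fingers close, or fill a call up. It gives the time, the measured TCP pose, the force, the opening and the grip force at its end, in the units of the state.
- ctrl.read_state(): the state, without advancing time (a new reading comes with each control period).
- ctrl.capture(name): name is "side" or "top"; returns the picture (420x560x3 uint8, red, green, blue); there is no depth.
- ctrl.calibration(name): a dict with "camera_matrix" (3x3 intrinsics, pixels), "k1" (the pictures are not rectified: a ray, as slopes to the right and down, at radius r is drawn at 1 + k1 r^2 times it, then the intrinsics apply), "pose" (4x4, takes a point from camera to world coordinates). Camera axes: x right, y up, looking along -z (the intrinsics and any distortion apply to the point x, -y, -z); pixel columns grow to the right and rows downward; lengths in m; the calibration is good to about 2 mm. A picture is of the moment at which its call begins. calibration takes no time and is no camera call.
- ctrl.finish_job(): hands the job in; it is judged then, once.
The state is a dict: "time_s": time; "q": joint angles; "qd": joint speeds; "joint_efforts": joint torques, N m; "ee_pos": TCP position; "orientation": TCP orientation; "force": force on the tool from outside, world axes, zero at the start; "wrist_torque": the same for the moment, N m; "width": opening from 0.0 (shut) to 1.0 (fully open); "grasp_force": force on a finger pad.
Only numpy, scipy, OpenCV 4.12 (cv2) and the standard library are available. Lean on these libraries where they do the work, as an engineer would, in place of code of your own. Each camera call takes 0.05 s, during which the arm holds its last target. There are 200 camera calls.

### The job

Take the clamp bolt from its wooden stand and lower its head into the flared end of the T-slot in the base plate, with its toe pointing along the slot away from that end. Slide it gently along until you feel it meet the stop inside the slot, then turn it a quarter turn clockwise (seen from above) so that it locks with its toe over the flange of the shear box, and let go. Use only light force against the plate throughout, and do not disturb the brass weight, the small steel ring or the steel cone standing nearby.

Things in the scene. Friction and masses are not known exactly. Their poses are not given: they have to be found in the camera images.
- bolt_grip (a point): Centre of the clamp bolt's grip, an upright black bar 11 mm thick (x) x 32 mm wide (y) x 42 mm high. Axes: x along the bolt's toe, z up. Grasp it across the 11 mm (fingers closing along x), fingertips less than 22 mm below this point, above the toe. Loose, about 0.2 kg; at the start it stands upright in the stand, its collar on the stand's top, with about 2 mm of play.
- toe_tip (a point): End of the bolt's steel toe, at its underside: 34 mm along bolt x from the bolt's axis, 29 mm below bolt_grip. The toe is 12 mm wide, 6 mm thick and lies on the +x side only.
- bolt_head (a point): Centre of the bolt's head (the T), on the bolt's axis 55 mm below bolt_grip, axes alike. The head is 28 mm long along bolt x, 12 mm wide, 8 mm thick, with half-round ends. Its underside is 18 mm below the underside of the round collar (26 mm across), which is 41 mm below bolt_grip. The shank between is 11 mm thick.
- clamp_base: Fixed grey metal plate with a T-slot. Origin on the bench under the slot's centre line. y along the slot (flared end at -y), x across it to the shear box, z up. Plate x -35 to 75, y -100 to 145 mm, top at z 26. Slot 14 mm wide, open y -88 to 76; lips 8 mm thick, floor 20 mm below the top. Bolt fully in: collar on the plate's top, bolt_grip at z 67 mm.
- slot_mouth (a point): Middle of the slot's flared end (clamp_base y -62 mm) at the plate's top, axes as clamp_base. The flare runs 26 mm either way along the slot: 22 mm wide at the top, narrowing to 14 mm at 5 mm down. More than 25 N of bolt on plate counts as forcing; sliding and turning need only a few newtons, 5 to 8 N is plenty against the stop.
- slot_line (a point): Point on the slot's centre line at the plate's top (clamp_base y 30 mm), axes alike. A rigid stop under the lips halts the head with the bolt's axis anywhere within 30 mm of here along y, new each time: find it by feel. Only there, within 1 mm of the stop, has the slot a pocket in which the head can turn: clockwise from above only, a quarter turn, till it is halted across the slot.
- flange_edge (a point): Top edge of the flange of the fixed low steel shear box, on the plate beside the slot: 17 mm in x from the slot's centre line, 10 mm above the plate's top, axes as clamp_base. The flange runs y -30 to 105 mm on clamp_base; nothing of the box is higher than 15 mm above the plate's top.
- bolt_stand: Fixed wooden stand, 76 x 56 x 26 mm, in which the bolt stands at the start. Origin under its centre; x along its hole, the way the bolt's toe points.
- weight_500g: Loose brass weight with a knob, 38 mm across, 52 mm high; bystander, leave alone. Origin under its centre.
- cutting_ring_2: Loose small steel ring, 50 mm across, 20 mm high; bystander, leave alone. Origin under its centre.
- spare_cone: Loose steel cone, 30 mm across, 40 mm high; bystander, leave alone. Origin under its centre.

How it is judged:
On the way, in this order (a step that is already met when the one before it is completed fails the run):
1. the bolt's head is fully down in the flared end of the slot, toe along the slot away from that end (z of bolt_grip in the frame of clamp_base between 0.063 and 0.0705 m and x of bolt_grip in the frame of clamp_base between -0.006 and 0.006 m and angle between bolt_grip's own z axis and vertical below 0.1 rad and y of bolt_grip in the frame of clamp_base between -0.085 and -0.03 m and angle between the x axis of bolt_grip and the y axis of clamp_base, either way round below 0.3 rad and y of toe_tip in the frame of slot_mouth above 0 m), for 0.1 s.
2. the bolt has slid along the slot, is still fully down, and is turned across it with the toe over the flange (z of bolt_grip in the frame of clamp_base between 0.063 and 0.0705 m and x of bolt_grip in the frame of clamp_base between -0.006 and 0.006 m and angle between bolt_grip's own z axis and vertical below 0.1 rad and angle between the x axis of bolt_grip and the x axis of clamp_base, either way round below 0.3 rad and x of toe_tip in the frame of clamp_base above 0.025 m and y of bolt_grip in the frame of clamp_base above -0.006 m), for 0.2 s.
At the end, for the whole second after the job is handed in: The bolt stands upright (within 0.1 rad), fully down in the slot (collar within 3.5 mm of the plate's top), at its stop, turned so that the toe points over the shear box's flange within 0.3 rad of square to the slot, at rest and released (all of step 2 and linear speed of t_bolt below 0.02 m/s); the robot touches nothing.
It fails at once if the bolt is forced: more than 25 N between bolt and plate (contact force between t_bolt and clamp_base above 25 N).
It fails at once if the gripper presses on the plate with more than 40 N (contact force between the fingers and clamp_base above 40 N).
It fails at once if a bystander is moved by more than 20 mm (distance of weight_500g from where it was at the start of the episode above 0.02 m).
It fails at once if a bystander is moved by more than 20 mm (distance of cutting_ring_2 from where it was at the start of the episode above 0.02 m).
It fails at once if a bystander is moved by more than 20 mm (distance of spare_cone from where it was at the start of the episode above 0.02 m).
It also fails if it takes over 51 s, if anything falls off the work surface, if the arm or the gripper's body presses on something with over 40 N, if the wrist force passes 120 N, or if a joint passes its speed limit or range.

## Working session

There is one attempt and no reset: what is moved stays moved. The work goes in short steps, Python scripts to look and compute and a tool call to move; the robot and the scene stay as the last step left them, time stands still between calls to the robot, and variables do not carry over. Pictures are saved under pics/ and viewed, at most 10 in all, crops included, and the job is handed in when it is done.

Besides the shell and the picture viewer there is one more tool, called after "Emit:" as name(argument=value, ...), one argument or row to a line, values as JSON. servo_tool: Moves the arm, as the interface text tells. Its arguments: {"type":"object","properties":{"rows":{"type":"array"},"grip_force":{"type":"number"}},"required":["rows"]}

```bash
mkdir -p pics; python3 - <<'E'
from plant import ctrl
import cv2,numpy as np
np.set_printoptions(precision=4,suppress=True)
for n in("side","top"):
    cv2.imwrite(f"pics/{n}0.png",ctrl.capture(n)[:,:,::-1]); c=ctrl.calibration(n); print(n,c)
print(ctrl.read_state(), ctrl.grip_point_offset)
E
```

```text
side {'camera_matrix': array([[482.5808,   0.    , 281.607 ],
       [  0.    , 482.5808, 209.8386],
       [  0.    ,   0.    ,   1.    ]]), 'k1': 0.04124613615071659, 'pose': array([[-0.9998, -0.0055, -0.0184,  0.4682],
       [-0.0114, -0.5981,  0.8013,  0.9328],
       [-0.0154,  0.8014,  0.5979,  0.7484],
       [ 0.    ,  0.    ,  0.    ,  1.    ]])}
top {'camera_matrix': array([[477.9373,   0.    , 276.0975],
       [  0.    , 477.9373, 202.5791],
       [  0.    ,   0.    ,   1.    ]]), 'k1': -0.005889967195845041, 'pose': array([[-0.0035,  0.9925, -0.1224,  0.3395],
       [-1.    , -0.0044, -0.0071,  0.0141],
       [-0.0076,  0.1223,  0.9925,  1.338 ],
       [ 0.    ,  0.    ,  0.    ,  1.    ]])}
{'time_s': 0.1, 'q': array([-1.2683,  0.0528,  1.4016, -0.    ,  1.6886, -0.0703]), 'qd': array([ 0.0007, -0.0032, -0.0019, -0.0007, -0.0017,  0.001 ]), 'joint_efforts': array([  0.0009, -38.2583, -36.0986,  -0.0001,   0.0047,  -0.    ]), 'ee_pos': array([ 0.1912, -0.4887,  0.2306]), 'orientation': array([-3.0859, -0.5819,  0.0003]), 'force': array([-0.0497, -0.7216, -0.1226]), 'wrist_torque': array([-0.0311,  0.0024,  0.0738]), 'grasp_force': 0.0, 'width': 1.00075615069412} 0.0187
```

View pics/side0.png

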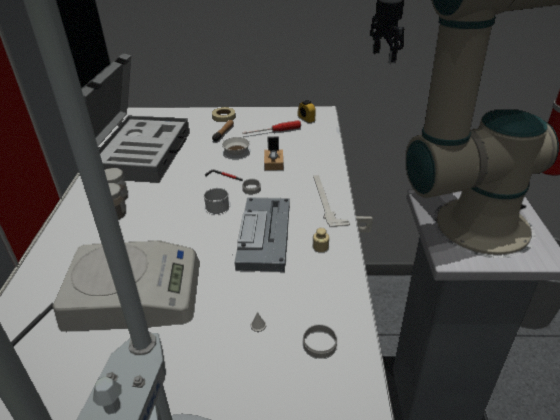

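View pics/top0.png

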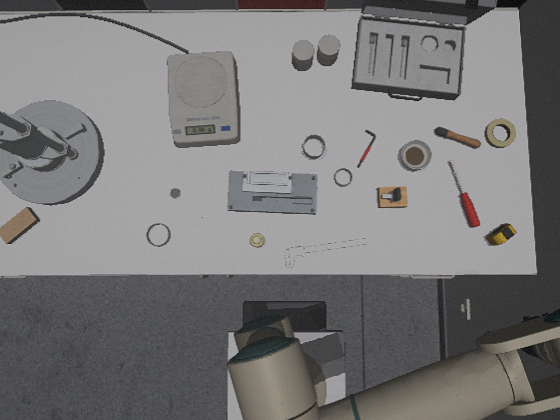

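The side view shows the stand with the bolt at about (273,155) and the plate at about (263,232). In the top view the stand is at (392,197), the plate at (273,192) with the slot running along the image, and the weight at (257,240). I'll enlarge both.

```bash
python3 - <<'E'
import cv2
a=cv2.imread("pics/top0.png");b=cv2.imread("pics/side0.png")
cv2.imwrite("pics/tz.png",cv2.resize(a[160:230,220:420],None,fx=4,fy=4,interpolation=cv2.INTER_CUBIC))
cv2.imwrite("pics/sz.png",cv2.resize(b[130:275,225:300],None,fx=4,fy=4,interpolation=cv2.INTER_CUBIC))
E
```

```text
(no output)
```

View pics/tz.png

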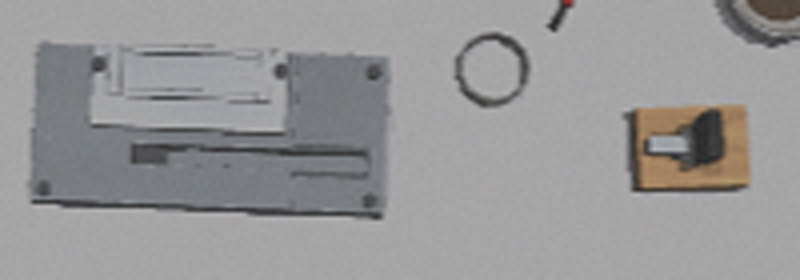

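View pics/sz.png

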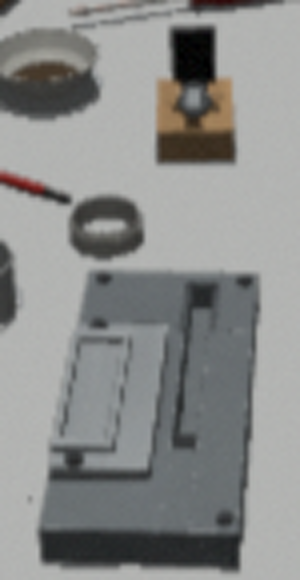

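The crops show the flare at the robot's right (-y) end of the slot, the shear box on the +x side, and the bolt's toe already pointing to +y. Next I'll measure edges.

```bash
cat >h.py <<'E'
import cv2,numpy as np
from plant import ctrl
np.set_printoptions(precision=4,suppress=True)
def ray(n,uv,z):
    c=ctrl.calibration(n);K=c["camera_matrix"];P=c["pose"]
    d=(np.atleast_2d(uv)-K[:2,2])/K[0,0]; s=d.copy()
    for _ in range(5): s=d/(1+c["k1"]*(s**2).sum(1,keepdims=True))
    w=np.c_[s[:,0],-s[:,1],-np.ones(len(s))]@P[:3,:3].T
    return P[:3,3]+w*((z-P[2,3])/w[:,2])[:,None]
def proj(n,p):
    c=ctrl.calibration(n);K=c["camera_matrix"];P=c["pose"]
    q=(np.atleast_2d(p)-P[:3,3])@P[:3,:3]; s=np.c_[q[:,0],-q[:,1]]/-q[:,2:]
    return s*(1+c["k1"]*(s**2).sum(1,keepdims=True))*K[0,0]+K[:2,2]
def lum(n): return cv2.imread(f"pics/{n}.png").astype(float).mean(2)
E
python3 - <<'E'
from h import *
for n,roi in(("top",(160,230,220,420)),("side",(130,275,225,300))):
    im=cv2.imread(f"pics/{n}0.png");hsv=cv2.cvtColor(im,cv2.COLOR_BGR2HSV)
    r0,r1,c0,c1=roi
    def comp(m,nm,amin):
        z=np.zeros_like(m);z[r0:r1,c0:c1]=m[r0:r1,c0:c1]
        k,l,s,c=cv2.connectedComponentsWithStats(z)
        for i in range(1,k):
            if s[i,4]>amin: 
                q=np.argwhere(l==i)[:,::-1].astype(np.float32)
                print(n,nm,s[i],c[i],cv2.minAreaRect(q))
    comp(((hsv[:,:,1]>80)&(hsv[:,:,0]>5)&(hsv[:,:,0]<25)&(hsv[:,:,2]>70)).astype(np.uint8),"wood",60)
    comp((im.max(2)<60).astype(np.uint8),"black",12)
    g=im.mean(2)
    comp(((g<145)).astype(np.uint8),"dark",300)
g=lum("top0")
print("cols (vertical profiles) top")
for c in (230,235,240,250,260,270,280,285,290,295,300,305,310,315): print(c,g[167:217,c].astype(int))
print("stand");
for r in range(184,211): print(r,g[r,374:412].astype(int))
E
```

```text
top wood [379 187  28  20 367] [392.4223 197.1335] ((392.5, 196.5), (19.0, 27.0), 90.0)
top black [393 188   7  13  50] [395.36 194.32] ((395.531982421875, 194.17601013183594), (11.627554893493652, 5.098235130310059), 79.69515228271484)
top black [273 197  13   1  13] [279. 197.] ((279.0, 197.0), (12.0, 0.0), 180.0)
top dark [ 227  170   91   45 2686] [273.9069 195.8619] ((271.916748046875, 192.10855102539062), (89.77220916748047, 40.954952239990234), 2.2605018615722656)
top dark [376 186  32  22 604] [391.8328 196.9652] ((391.54339599609375, 196.99810791015625), (21.153926849365234, 30.449495315551758), 87.51044464111328)
side wood [265 150  18  14 176] [273.6932 157.4148] ((273.5, 156.5), (13.0, 17.0), 90.0)
side black [273 130  16   2  22] [279.5455 130.3182] ((280.5, 130.5), (1.0, 15.0), 90.0)
side black [268 137  10  14 124] [272.879  143.5161] ((272.5, 143.5), (13.0, 9.0), 90.0)
side black [225 149  22   8  65] [236.4308 152.5385] ((235.74110412597656, 152.7904052734375), (5.6006364822387695, 21.198671340942383), 83.9909896850586)
side black [268 164  12   5  34] [273.7059 166.
[... 7340 characters left out ...]
96  92  94  94  96  87  74  75  70  97 145 166 164
 165 164]
207 [165 166 169 142  69  49  51  59  58  57  55  57  59  58  63  62  58  58
  59  59  64  63  65  64  63  64  65  63  69  72  99 136 152 158 167 165
 167 164]
208 [163 166 165 167 168 170 161 151 154 161 167 168 165 166 166 166 154 157
 155 153 154 155 155 152 155 162 167 165 165 166 168 166 166 165 166 166
 167 162]
209 [164 167 166 167 168 167 168 168 167 168 165 168 167 166 171 167 167 166
 172 164 167 166 169 168 165 168 167 165 168 164 166 166 165 164 166 166
 165 169]
210 [165 166 167 168 162 164 165 168 166 165 167 164 166 165 163 165 165 167
 165 163 167 164 163 165 164 165 165 164 168 163 164 168 166 163 164 165
 163 167]
```

```bash
cat >m.py <<'E'
from h import *
g=lum("top0")
def cross(p,i,t): return i-1+(p[i-1]-t)/(p[i-1]-p[i])
F=[];N=[]
for c in list(range(231,242))+list(range(294,316)):
    p=g[:,c]; i=next(i for i in range(165,180) if p[i]<145); F.append((c,cross(p,i,145)))
for c in range(233,309):
    p=g[:,c]; i=next(i for i in range(206,218) if p[i]<95); N.append((c,cross(p,i,92)))
L=[];R=[]
for r in range(176,206):
    p=g[r]; i=next(i for i in range(222,235) if p[i]<145); L.append((cross(p,i,145),r))
    i=next(i for i in range(325,305,-1) if p[i]<145); q=p[::-1]; R.append((i+(145-p[i])/(p[i+1]-p[i]),r))
S=[(c,next(cross(g[:,c],i,92) for i in range(193,201) if g[i,c]<92)) for c in range(274,290)]
def line(P,ax,nm):
    w=ray("top",P,.026)[:,:2]; a=w[:,ax];b=w[:,1-ax]
    for _ in range(4):
        k=np.polyfit(a,b,1); e=b-np.polyval(k,a); m=abs(e)<2*np.std(e)+1e-5; a,b=a[m],b[m]
    print(nm,"slope",k[0],"std",np.std(b-np.polyval(k,a)),"at mid",a.mean(),np.polyval(k,a.mean()),"n",len(a)); return k
kf=line(F,1,"far");kn=line(N,1,"near");kl=line(L,0,"left");kr=line(R,0,"right");ks=line(S,1,"slot far lip")
for y in(-.1,0,.1): print(y,np.polyval(kf,y),np.polyval(kn,y),np.polyval(ks,y))
for x in(.33,.36,.4): print(x,np.polyval(kl,x),np.polyval(kr,x))
print("flare rows",ray("top",[[300,195.6],[300,203.3],[270,195.5]],.026)[:,:2])
print("grip top",ray("top",[[398.3,193.3],[398,187.5],[398.6,199.4]],.088)[:,:2])
print("toe",ray("top",[[385,193.5],[385,197.6],[381.8,195.5]],.044)[:,:2])
print("stand",ray("top",[[378.9,190],[379.7,205],[406.6,190],[407,205],[392,186.5],[392,206.2]],.026)[:,:2])
# side: grip front face sits ~ y; use columns at centre height
print("side grip",ray("side",[[267.5,143.5],[277.5,143.5],[272.5,143.5]],.067)[:,:2])
E
python3 m.py
```

```text
far slope 0.04523522784063949 std 0.00015942281419310854 at mid 0.013413235776804554 0.5861959509288747 n 24
near slope 0.04636411395761111 std 0.00043059526439108187 at mid 0.03889945127129393 0.4775241984407983 n 73
left slope -0.04422278472368535 std 0.0007044916005623399 at mid 0.5358588593240037 0.1577937838955781 n 29
right slope -0.03949913289256265 std 0.0003403196388647745 at mid 0.5309288358263369 -0.08825107046722903 n 25
slot far lip slope 0.0022767829334516725 std 6.560157512754082e-05 at mid 0.001454714553437927 0.5285627601374855 n 11
-0.1 0.5810656773683667 0.4710842484534064 0.5283317697748721
0 0.5855892001524307 0.4757206598491675 0.5285594480682172
0.1 0.5901127229364946 0.4803570712449286 0.5287871263615623
0.33 0.16689743591492695 -0.08031455567897665
0.36 0.1655707523732164 -0.08149952966575352
0.4 0.16380184098426898 -0.08307949498145603
flare rows [[ 0.5204 -0.0428]
 [ 0.499  -0.0426]
 [ 0.5211  0.0403]]
grip top [[ 0.5168 -0.2994]
 [ 0.5323 -0.2991]
 [ 0.5006 -0.2996]]
toe [[ 0.5227 -0.2741]
 [ 0.5114 -0.2738]
 [ 0.5172 -0.2652]]
stand [[ 0.5351 -0.2616]
 [ 0.4933 -0.2625]
 [ 0.5348 -0.3382]
 [ 0.4929 -0.3378]
 [ 0.5448 -0.2981]
 [ 0.4898 -0.2963]]
side grip [[ 0.5337 -0.3018]
 [ 0.5047 -0.3014]
 [ 0.5192 -0.3016]]
```

```bash
cat >go.py <<'E'
# usage: go.py x y z yawdeg(of tool x)  -> shift in tool axes and turn about tool z from the present pose
import sys
from h import *
from scipy.spatial.transform import Rotation as Ro
s=ctrl.read_state(); R=Ro.from_rotvec(s["orientation"]); x,y,z,a=map(float,sys.argv[1:5])
a=np.radians(a); T=Ro.from_matrix(np.array([[np.cos(a),np.sin(a),0],[np.sin(a),-np.cos(a),0],[0,0,-1]]))
print("t",s["time_s"],"pos",s["ee_pos"],"F",s["force"],"q6",s["q"][5],"yaw",np.degrees(np.arctan2(*R.as_matrix()[1::-1,0])))
print("shift",R.inv().apply(np.array([x,y,z])-s["ee_pos"])*1000,"mm; turn",np.degrees((R.inv()*T).as_rotvec()))
E
python3 go.py 0.5167 -0.2997 0.15 181.2; python3 go.py 0.5167 -0.2997 0.15 101
```

```text
t 0.1 pos [ 0.1912 -0.4887  0.2306] F [-0.0497 -0.7216 -0.1226] q6 -0.0702908313262029 yaw 21.35803821112306
shift [372.0189 -57.3531  80.6904] mm; turn [  -0.0128   -0.1054 -159.8419]
t 0.1 pos [ 0.1912 -0.4887  0.2306] F [-0.0497 -0.7216 -0.1226] q6 -0.0702908313262029 yaw 21.35803821112306
shift [372.0189 -57.3531  80.6904] mm; turn [ -0.0595  -0.0554 -79.6419]
```

Emit:
servo_tool(
  rows=[0.04,-0.006,0.008,0,0,-8,0.085,0.08,-0.012,0.016,0,0,-16,0.085,0.12,-0.018,0.024,0,0,-24,0.085,0.16,-0.024,0.032,0,0,-32,0.085,0.2,-0.03,0.04,0,0,-40,0.085,0.24,-0.036,0.048,0,0,-48,0.085,0.28,-0.042,0.056,0,0,-56,0.085,0.31,-0.048,0.064,0,0,-64,0.085],
)

```text
time_s: 0.9
ee_pos: [0.4641, -0.3297, 0.1664]
orientation: [-2.302, -2.137, -0.0]
force: [-0.3, -0.8, -0.4]
width: 0.992
grasp_force: 0.0
```

```bash
python3 go.py 0.5167 -0.2997 0.15 181.2
```

```text
t 0.9 pos [ 0.4641 -0.3297  0.1664] F [-0.3436 -0.7791 -0.4177] q6 -0.6086649894342075 yaw 85.75558395922444
shift [33.8498 50.269  16.412 ] mm; turn [  0.0077  -0.0504 -95.4444]
```

Emit:
servo_tool(
  rows=[0.008,0.012,0.004,0,0,-8.5,0.06,0.016,0.024,0.008,0,0,-17,0.06,0.024,0.036,0.012,0,0,-25.5,0.06,0.032,0.046,0.016,0,0,-34,0.06,0.034,0.05,0.016,0,0,-42.5,0.06,0.034,0.05,0.016,0,0,-51,0.06,0.034,0.05,0.016,0,0,-59.5,0.06,0.034,0.05,0.016,0,0,-68,0.06],
)

```text
time_s: 1.7
ee_pos: [0.5149, -0.3013, 0.1506]
orientation: [-0.714, -3.058, -0.001]
force: [0.4, -0.9, 0.6]
width: 0.705
grasp_force: 0.0
```

```bash
python3 go.py 0.5167 -0.2997 0.1 181.2
```

```text
t 1.7 pos [ 0.5149 -0.3013  0.1506] F [ 0.441  -0.8512  0.5601] q6 -1.7033744294063222 yaw 153.71925774844138
shift [-1.002   2.2067 50.6034] mm; turn [  0.021   -0.0667 -27.4807]
```

Emit:
servo_tool(
  rows=[-0.001,0.002,0.0,0,0,-8,0.06,-0.001,0.002,0.005,0,0,-16,0.06,-0.001,0.002,0.015,0,0,-24,0.06,-0.001,0.002,0.025,0,0,-27.5,0.06,-0.001,0.002,0.035,0,0,-27.5,0.06,-0.001,0.002,0.045,0,0,-27.5,0.06,-0.001,0.002,0.05,0,0,-27.5,0.06,-0.001,0.002,0.05,0,0,-27.5,0.06],
)

```text
time_s: 2.5
ee_pos: [0.5164, -0.2999, 0.1002]
orientation: [0.022, -3.14, -0.002]
force: [0.5, 0.3, 1.0]
width: 0.703
grasp_force: 0.0
```

```bash
python3 go.py 0.5167 -0.2997 0.055 181.2; python3 - <<'E'
from h import *
a=ctrl.capture("top")[:,:,::-1];b=ctrl.capture("side")[:,:,::-1]
cv2.imwrite("pics/top1.png",a);cv2.imwrite("pics/side1.png",b)
cv2.imwrite("pics/z1.png",np.hstack([cv2.resize(a[165:225,350:430],None,fx=5,fy=5,interpolation=2),cv2.resize(b[110:170,235:315],None,fx=5,fy=5,interpolation=2)]))
E
```

```text
t 2.5 pos [ 0.5164 -0.2999  0.1002] F [0.4537 0.3463 0.9967] q6 -2.172947841031875 yaw -179.1854980610996
shift [-0.3641  0.163  45.163 ] mm; turn [ 0.0561 -0.0893 -0.3855]
```

View pics/z1.png

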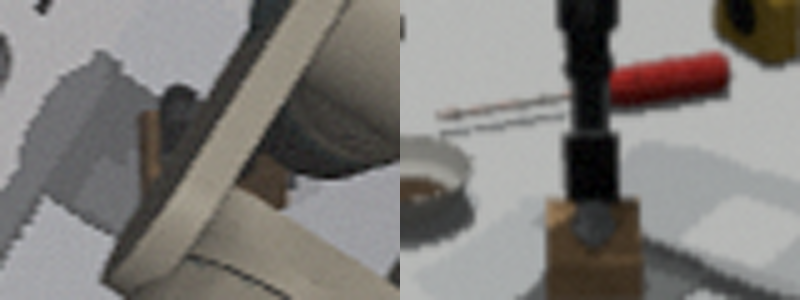

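In the side view the finger (crop column 590) lines up with the grip (about 592), while the arm hides it from the top camera. Descend and grip lightly.

Emit:
servo_tool(
  rows=[0,0,0.008,0,0,0,0.06,0,0,0.016,0,0,0,0.06,0,0,0.024,0,0,0,0.06,0,0,0.032,0,0,0,0.06,0,0,0.038,0,0,0,0.06,0,0,0.042,0,0,0,0.06,0,0,0.044,0,0,0,0.06,0,0,0.044,0,0,0,0.04],
  grip_force=30,
)

```text
time_s: 3.4
ee_pos: [0.5168, -0.3001, 0.0571]
orientation: [0.024, -3.141, -0.0]
force: [-0.1, 0.2, -0.4]
width: 0.546
grasp_force: 0.0
```

Emit:
servo_tool(
  rows=[0,0,0,0,0,0,0.02,0,0,0,0,0,0,0.012,0,0,0,0,0,0,0.006,0,0,0,0,0,0,0.004,0,0,0,0,0,0,0.004,0,0,0,0,0,0,0.004,0,0,0,0,0,0,0.004,0,0,0,0,0,0,0.004],
)

```text
time_s: 4.2
ee_pos: [0.5169, -0.3001, 0.0575]
orientation: [-0.024, 3.141, 0.0]
force: [-0.7, 2.1, 1.2]
width: 0.117
grasp_force: 33.7
```

```bash
python3 go.py 0.5167 -0.2997 0.11 181.2
```

```text
t 4.2 pos [ 0.5169 -0.3001  0.0575] F [-0.733   2.0571  1.2326] q6 -2.173688342753802 yaw -179.1387491000046
shift [  0.204    0.4036 -52.5386] mm; turn [ 0.0013  0.0119 -0.3387]
```

Emit:
servo_tool(
  rows=[0,0,-0.004,0,0,0,0.004,0,0,-0.012,0,0,0,0.004,0,0,-0.02,0,0,0,0.004,0,0,-0.028,0,0,0,0.004,0,0,-0.036,0,0,1,0.004,0,0,-0.044,0,0,2,0.004,0,0.01,-0.05,0,0,3,0.004,0,0.03,-0.05,0,0,3.5,0.004],
  grip_force=40,
)

```text
time_s: 5.0
ee_pos: [0.5167, -0.2711, 0.109]
orientation: [0.077, 3.139, -0.003]
force: [0.5, 0.1, -1.4]
width: 0.124
grasp_force: 39.6
```

```bash
python3 go.py 0.5089 -0.0485 0.1075 177.4
```

```text
t 5.0 pos [ 0.5167 -0.2711  0.109 ] F [ 0.4939  0.0942 -1.4313] q6 -2.067822642275394 yaw 177.17880147184246
shift [ 18.7946 221.9818   1.0876] mm; turn [-0.092   0.1236 -0.2213]
```

Emit:
servo_tool(
  rows=[0.002,0.03,0,0,0,0,0.004,0.005,0.06,0,0,0,0,0.004,0.008,0.095,0,0,0,0,0.004,0.011,0.13,0,0,0,0,0.004,0.014,0.165,0,0,0,0,0.004,0.017,0.195,0,0,0,0,0.004,0.0185,0.215,0,0,0,0,0.004,0.0185,0.22,0,0,0,0,0.004],
)

```text
time_s: 5.8
ee_pos: [0.508, -0.0477, 0.1079]
orientation: [0.07, 3.14, 0.0]
force: [-0.2, -0.9, -2.0]
width: 0.119
grasp_force: 39.6
```

Emit:
servo_tool(
  rows=[0,0,0.005,0,0,0,0.004,0,0,0.01,0,0,0,0.004,0,0,0.016,0,0,0,0.004,0,0,0.02,0,0,0,0.004,0,0,0.023,0,0,0,0.004,0,0,0.025,0,0,0,0.004,0,0,0.025,0,0,0,0.004,0,0,0.025,0,0,0,0.004],
)

```text
time_s: 6.6
ee_pos: [0.5082, -0.0496, 0.0824]
orientation: [0.072, 3.141, -0.0]
force: [0.0, 0.7, -3.0]
width: 0.122
grasp_force: 39.6
```

```bash
python3 go.py 0.5089 -0.0485 0.0575 177.4; python3 - <<'E'
from h import *
a=ctrl.capture("top")[:,:,::-1];b=ctrl.capture("side")[:,:,::-1]
cv2.imwrite("pics/top2.png",a);cv2.imwrite("pics/side2.png",b)
cv2.imwrite("pics/z2.png",np.hstack([cv2.resize(a[160:230,260:330],None,fx=5,fy=5,interpolation=2),cv2.resize(b[165:235,240:310],None,fx=5,fy=5,interpolation=2)]))
E
```

```text
t 6.6 pos [ 0.5082 -0.0496  0.0824] F [ 0.0226  0.682  -2.9954] q6 -1.6942579096913122 yaw 177.35776792333132
shift [-0.6887  1.1412 24.9214] mm; turn [-0.0071  0.0146 -0.0422]
```

View pics/z2.png

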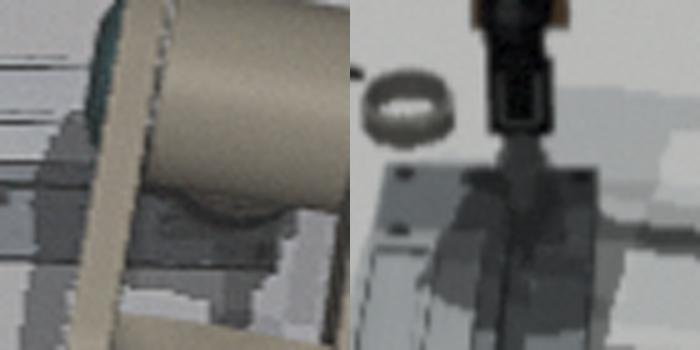

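Side view: grip/toe centred at about crop column 522 (image col ~274.3), and the slot directly below at about 520. Quick numeric check.

```bash
python3 - <<'E'
from h import *
g=lum("side0");h=lum("side2")
print("pred slot L/R edge at clamp y-60,z26:",proj("side",[[.5084+.011,-.0485,.026],[.5084-.011,-.0485,.026],[.5084,-.0485,.026]]))
print("pred bolt toe L/R",proj("side",[[.5082+.006,-.016,.056+.0],[.5082-.006,-.016,.056]]),"grip face",proj("side",[[.5082+.016,-.044,.092],[.5082-.016,-.044,.092]]))
for r in range(202,226,2): print(r,g[r,266:286].astype(int))
for r in range(180,204): print(r,h[r,262:288].astype(int))
E
```

```text
pred slot L/R edge at clamp y-60,z26: [[270.2061 206.783 ]
 [278.9114 206.7341]
 [274.5581 206.7586]]
pred bolt toe L/R [[271.571  204.7663]
 [276.497  204.7383]] grip face [[267.3807 186.0838]
 [280.5078 186.0004]]
202 [108 108 107 108 107  83  66  47  44  41  42  45  60  81 103 107 110 108
 104  98]
204 [107 107 107 105 101  84  68  47  39  42  38  45  69  87 104 108 107 108
 106 106]
206 [106 106 104 106  97  80  56  50  50  48  49  52  76  94 104 108 108 107
 107 109]
208 [104 103 106 103  87  78  61 101 105 106 107  97  85  94 106 107 108 108
 107 107]
210 [108 105 104 100  84  77  59 100 107 110 108  98  89 104 108 108 107 108
 108 108]
212 [143 115 107  99  83  64  76 102 109 109 106  97  96 105 105 106  98 113
 120 118]
214 [107 105 108 109 103  64  76 104 107 108  99 107 108 109 109 110 109 109
 109 110]
216 [ 86  99 107 108 110  67  94 106 109 108 107 111 110 111 109 109 110 111
 108 108]
218 [ 81  99 105 106  91  60 100 108 109 108 105 108 109 107 110 108 111 109
 108 109]
220 [ 81 100 106 103  69  56 100 109 109 109 109 110 108 109 108 108 107 107
 108 107]
222 [ 97 105 1
[... 1993 characters left out ...]
 48  44  48  60 106
 151 161 163 161 163 162 162 160]
197 [150 149 148 145 143 141 147 100  72  53  51  48  47  48  47  51  60  98
 130 154 157 157 158 156 156 158]
198 [116 102  98  88  87  84  93  67  59  48  49  49  47  50  49  51  52  71
  85 105 110 107 106 106 105 106]
199 [82 62 53 47 44 42 46 42 45 49 51 48 52 49 52 44 44 49 49 54 56 56 47 43
 41 46]
200 [66 54 38 38 35 34 35 34 36 48 50 50 50 49 47 41 38 40 40 44 44 42 35 25
 24 28]
201 [68 58 41 34 36 35 37 36 36 36 45 50 48 47 46 40 39 35 38 39 45 44 39 35
 33 36]
202 [89 81 56 39 39 37 38 37 38 35 45 49 48 47 45 38 37 35 38 41 47 46 44 42
 43 46]
203 [95 77 56 49 46 45 38 37 34 35 46 48 48 47 45 37 35 33 35 38 46 46 46 44
 43 44]
```

Slot edges at cols 270.0/279.0 and the bolt at about 273.8 agree with the prediction to within 1 mm. Lower gently.

Emit:
servo_tool(
  rows=[0,0,0.002,0,0,0,0.004,0,0,0.004,0,0,0,0.004,0,0,0.006,0,0,0,0.004,0,0,0.007,0,0,0,0.004,0,0,0.008,0,0,0,0.004,0,0,0.009,0,0,0,0.004,0,0,0.01,0,0,0,0.004,0,0,0.0105,0,0,0,0.004],
)

```text
time_s: 7.5
ee_pos: [0.508, -0.0495, 0.0717]
orientation: [-0.072, -3.141, 0.0]
force: [0.3, -0.3, -1.4]
width: 0.121
grasp_force: 39.6
```

Emit:
servo_tool(
  rows=[0,0,0.0003,0,0,0,0.004,0,0,0.0006,0,0,0,0.004,0,0,0.0009,0,0,0,0.004,0,0,0.0012,0,0,0,0.004,0,0,0.0015,0,0,0,0.004,0,0,0.0018,0,0,0,0.004,0,0,0.002,0,0,0,0.004,0,0,0.002,0,0,0,0.004],
)

```text
time_s: 8.3
ee_pos: [0.508, -0.0496, 0.0697]
orientation: [-0.072, -3.141, 0.0]
force: [-0.7, 0.0, -1.2]
width: 0.119
grasp_force: 39.6
```

Emit:
servo_tool(
  rows=[0,0,0.0005,0,0,0,0.004,0,0,0.001,0,0,0,0.004,0,0,0.0015,0,0,0,0.004,0,0,0.002,0,0,0,0.004,0,0,0.0025,0,0,0,0.004,0,0,0.003,0,0,0,0.004,0,0,0.0035,0,0,0,0.004,0,0,0.0035,0,0,0,0.004],
)

```text
time_s: 9.1
ee_pos: [0.508, -0.0496, 0.0662]
orientation: [-0.072, -3.141, 0.0]
force: [-0.1, -0.7, -2.6]
width: 0.124
grasp_force: 39.6
```

Emit:
servo_tool(
  rows=[0,0,0.0006,0,0,0,0.004,0,0,0.0012,0,0,0,0.004,0,0,0.0018,0,0,0,0.004,0,0,0.0024,0,0,0,0.004,0,0,0.003,0,0,0,0.004,0,0,0.0036,0,0,0,0.004,0,0,0.0042,0,0,0,0.004,0,0,0.0045,0,0,0,0.004],
)

```text
time_s: 9.9
ee_pos: [0.508, -0.0495, 0.0617]
orientation: [-0.072, -3.141, 0.0]
force: [-0.8, 0.1, -2.3]
width: 0.123
grasp_force: 39.6
```

Emit:
servo_tool(
  rows=[0,0,0.0005,0,0,0,0.004,0,0,0.001,0,0,0,0.004,0,0,0.0015,0,0,0,0.004,0,0,0.002,0,0,0,0.004,0,0,0.0025,0,0,0,0.004,0,0,0.003,0,0,0,0.004,0,0,0.0033,0,0,0,0.004,0,0,0.0033,0,0,0,0.004],
)

```text
time_s: 10.7
ee_pos: [0.508, -0.0495, 0.0584]
orientation: [-0.072, -3.141, 0.0]
force: [-0.2, -0.0, -1.3]
width: 0.123
grasp_force: 39.6
```

```bash
python3 - <<'E'
from h import *
s=ctrl.read_state();print(s["force"],s["wrist_torque"],s["ee_pos"])
b=ctrl.capture("side")[:,:,::-1];cv2.imwrite("pics/side3.png",b)
cv2.imwrite("pics/z3.png",cv2.resize(b[165:265,225:305],None,fx=6,fy=6,interpolation=2))
E
```

```text
[-0.1749 -0.0406 -1.268 ] [0.031  0.1044 0.0019] [ 0.508  -0.0495  0.0584]
```

View pics/z3.png

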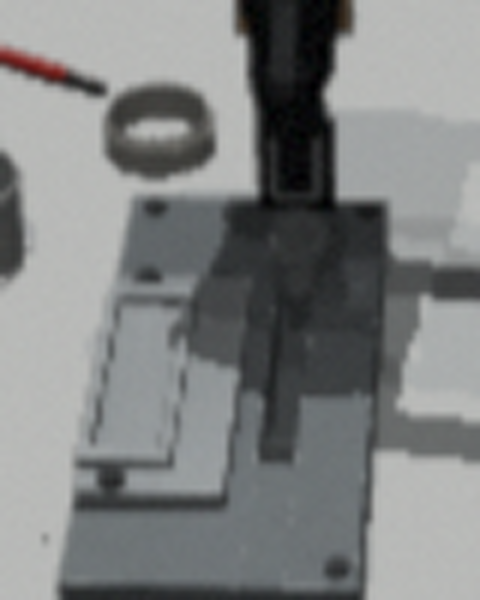

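The picture shows the head down in the flare with the toe lying along the slot. Slide the free stretch first.

Emit:
servo_tool(
  rows=[0,0.002,0,0,0,0,0.004,0,0.005,0,0,0,0,0.004,0,0.009,0,0,0,0,0.004,0,0.013,0,0,0,0,0.004,0,0.017,0,0,0,0,0.004,0,0.021,0,0,0,0,0.004,0,0.024,0,0,0,0,0.004,0,0.025,0,0,0,0,0.004],
)

```text
time_s: 11.55
ee_pos: [0.5092, -0.0242, 0.0585]
orientation: [0.072, 3.141, -0.0]
force: [-0.0, 0.7, -2.7]
width: 0.121
grasp_force: 39.6
```

```bash
python3 - <<'E'
from h import *
s=ctrl.read_state();print(s["force"],s["wrist_torque"],s["ee_pos"])
E
```

```text
[-0.0189  0.7219 -2.7343] [ 0.0455 -0.      0.0534] [ 0.5092 -0.0242  0.0585]
```

Emit:
servo_tool(
  rows=[0,0.003,0,0,0,0,0.004,0,0.007,0,0,0,0,0.004,0,0.012,0,0,0,0,0.004,0,0.017,0,0,0,0,0.004,0,0.022,0,0,0,0,0.004,0,0.026,0,0,0,0,0.004,0,0.028,0,0,0,0,0.004,0,0.029,0,0,0,0,0.004],
)

```text
time_s: 12.35
ee_pos: [0.5106, 0.0046, 0.0585]
orientation: [0.072, 3.141, -0.0]
force: [0.1, 1.0, -1.4]
width: 0.122
grasp_force: 39.6
```

Emit:
servo_tool(
  rows=[0,0.0005,0,0,0,0,0.004,0,0.001,0,0,0,0,0.004,0,0.0015,0,0,0,0,0.004,0,0.002,0,0,0,0,0.004,0,0.0025,0,0,0,0,0.004,0,0.003,0,0,0,0,0.004,0,0.0035,0,0,0,0,0.004,0,0.004,0,0,0,0,0.004],
)

```text
time_s: 13.15
ee_pos: [0.5107, 0.0084, 0.0585]
orientation: [0.072, 3.141, -0.0]
force: [-0.1, 0.4, -1.9]
width: 0.122
grasp_force: 39.6
```

Emit:
servo_tool(
  rows=[0,0.0005,0,0,0,0,0.004,0,0.001,0,0,0,0,0.004,0,0.0015,0,0,0,0,0.004,0,0.002,0,0,0,0,0.004,0,0.0025,0,0,0,0,0.004,0,0.003,0,0,0,0,0.004,0,0.0035,0,0,0,0,0.004,0,0.004,0,0,0,0,0.004],
)

```text
time_s: 13.95
ee_pos: [0.5109, 0.0124, 0.0585]
orientation: [0.072, 3.141, -0.0]
force: [-1.6, 0.3, -1.5]
width: 0.124
grasp_force: 39.6
```

Emit:
servo_tool(
  rows=[0,0.0005,0,0,0,0,0.004,0,0.001,0,0,0,0,0.004,0,0.0015,0,0,0,0,0.004,0,0.002,0,0,0,0,0.004,0,0.0025,0,0,0,0,0.004,0,0.003,0,0,0,0,0.004,0,0.0035,0,0,0,0,0.004,0,0.004,0,0,0,0,0.004],
)

```text
time_s: 14.75
ee_pos: [0.5111, 0.0164, 0.0585]
orientation: [0.072, 3.141, -0.0]
force: [-1.2, 0.3, -1.8]
width: 0.119
grasp_force: 39.6
```

Emit:
servo_tool(
  rows=[0.0001,0.0005,0,0,0,0,0.004,0.0002,0.001,0,0,0,0,0.004,0.0003,0.0015,0,0,0,0,0.004,0.0003,0.002,0,0,0,0,0.004,0.0003,0.0025,0,0,0,0,0.004,0.0003,0.003,0,0,0,0,0.004,0.0003,0.0035,0,0,0,0,0.004,0.0003,0.004,0,0,0,0,0.004],
)

```text
time_s: 15.55
ee_pos: [0.511, 0.0204, 0.0585]
orientation: [0.072, 3.141, -0.0]
force: [0.8, -0.3, -1.6]
width: 0.126
grasp_force: 39.6
```

Emit:
servo_tool(
  rows=[0,0.0005,0,0,0,0,0.004,0,0.001,0,0,0,0,0.004,0,0.0015,0,0,0,0,0.004,0,0.002,0,0,0,0,0.004,0,0.0025,0,0,0,0,0.004,0,0.003,0,0,0,0,0.004,0,0.0035,0,0,0,0,0.004,0,0.004,0,0,0,0,0.004],
)

```text
time_s: 16.35
ee_pos: [0.5112, 0.0244, 0.0585]
orientation: [0.072, 3.141, -0.0]
force: [0.5, 0.8, -1.5]
width: 0.125
grasp_force: 39.6
```

Emit:
servo_tool(
  rows=[0,0.0005,0,0,0,0,0.004,0,0.001,0,0,0,0,0.004,0,0.0015,0,0,0,0,0.004,0,0.002,0,0,0,0,0.004,0,0.0025,0,0,0,0,0.004,0,0.003,0,0,0,0,0.004,0,0.0035,0,0,0,0,0.004,0,0.004,0,0,0,0,0.004],
)

```text
time_s: 17.15
ee_pos: [0.5113, 0.0284, 0.0585]
orientation: [-0.072, -3.141, 0.0]
force: [0.2, -0.5, -1.6]
width: 0.124
grasp_force: 39.6
```

Emit:
servo_tool(
  rows=[0,0.0005,0,0,0,0,0.004,0,0.001,0,0,0,0,0.004,0,0.0015,0,0,0,0,0.004,0,0.002,0,0,0,0,0.004,0,0.0025,0,0,0,0,0.004,0,0.003,0,0,0,0,0.004,0,0.0035,0,0,0,0,0.004,0,0.004,0,0,0,0,0.004],
)

```text
time_s: 17.95
ee_pos: [0.5115, 0.0324, 0.0585]
orientation: [0.072, 3.141, -0.0]
force: [-0.1, -0.3, -2.8]
width: 0.119
grasp_force: 39.6
```

Emit:
servo_tool(
  rows=[0,0.0005,0,0,0,0,0.004,0,0.001,0,0,0,0,0.004,0,0.0015,0,0,0,0,0.004,0,0.002,0,0,0,0,0.004,0,0.0025,0,0,0,0,0.004,0,0.003,0,0,0,0,0.004,0,0.0035,0,0,0,0,0.004,0,0.004,0,0,0,0,0.004],
)

```text
time_s: 18.75
ee_pos: [0.5117, 0.0364, 0.0585]
orientation: [-0.072, -3.141, 0.0]
force: [-1.0, 0.2, -1.5]
width: 0.122
grasp_force: 39.6
```

Emit:
servo_tool(
  rows=[0,0.0005,0,0,0,0,0.004,0,0.001,0,0,0,0,0.004,0,0.0015,0,0,0,0,0.004,0,0.002,0,0,0,0,0.004,0,0.0025,0,0,0,0,0.004,0,0.003,0,0,0,0,0.004,0,0.0035,0,0,0,0,0.004,0,0.004,0,0,0,0,0.004],
)

```text
time_s: 19.55
ee_pos: [0.5119, 0.0404, 0.0585]
orientation: [-0.072, -3.141, 0.0]
force: [-1.2, -0.7, -2.1]
width: 0.123
grasp_force: 39.6
```

Emit:
servo_tool(
  rows=[0,0.0005,0,0,0,0,0.004,0,0.001,0,0,0,0,0.004,0,0.0015,0,0,0,0,0.004,0,0.002,0,0,0,0,0.004,0,0.0025,0,0,0,0,0.004,0,0.003,0,0,0,0,0.004,0,0.0035,0,0,0,0,0.004,0,0.004,0,0,0,0,0.004],
)

```text
time_s: 20.35
ee_pos: [0.5121, 0.0444, 0.0585]
orientation: [0.072, 3.141, -0.0]
force: [-0.3, 0.4, -2.3]
width: 0.119
grasp_force: 39.6
```

Emit:
servo_tool(
  rows=[0,0.0005,0,0,0,0,0.004,0,0.001,0,0,0,0,0.004,0,0.0015,0,0,0,0,0.004,0,0.002,0,0,0,0,0.004,0,0.0025,0,0,0,0,0.004,0,0.003,0,0,0,0,0.004,0,0.0035,0,0,0,0,0.004,0,0.004,0,0,0,0,0.004],
)

```text
time_s: 21.15
ee_pos: [0.5123, 0.0484, 0.0585]
orientation: [0.072, 3.141, -0.0]
force: [0.4, 0.7, -2.3]
width: 0.12
grasp_force: 39.6
```

Emit:
servo_tool(
  rows=[0,0.0005,0,0,0,0,0.004,0,0.001,0,0,0,0,0.004,0,0.0015,0,0,0,0,0.004,0,0.002,0,0,0,0,0.004,0,0.0025,0,0,0,0,0.004,0,0.003,0,0,0,0,0.004,0,0.0035,0,0,0,0,0.004,0,0.004,0,0,0,0,0.004],
)

```text
time_s: 21.95
ee_pos: [0.5124, 0.0524, 0.0585]
orientation: [0.072, 3.141, -0.0]
force: [0.0, 0.3, -2.7]
width: 0.12
grasp_force: 39.6
```

Emit:
servo_tool(
  rows=[0,0.0005,0,0,0,0,0.004,0,0.001,0,0,0,0,0.004,0,0.0015,0,0,0,0,0.004,0,0.002,0,0,0,0,0.004,0,0.0025,0,0,0,0,0.004,0,0.003,0,0,0,0,0.004,0,0.0035,0,0,0,0,0.004,0,0.004,0,0,0,0,0.004],
)

```text
time_s: 22.75
ee_pos: [0.5126, 0.0547, 0.0586]
orientation: [-0.073, -3.141, 0.006]
force: [-0.6, -9.2, 0.8]
width: 0.118
grasp_force: 40.0
```

Stop felt: about 9 N at y = 0.0547. Ease back to about 4 N and begin turning slowly.

Emit:
servo_tool(
  rows=[0,-0.0004,0,0,0,0,0.004,0,-0.0008,0,0,0,0,0.004,0,-0.0008,0,0,0,1.5,0.004,0,-0.0008,0,0,0,3,0.004,0,-0.0008,0,0,0,5,0.004,0,-0.0008,0,0,0,7,0.004,0,-0.0008,0,0,0,9,0.004,0,-0.0008,0,0,0,10,0.004],
)

```text
time_s: 23.55
ee_pos: [0.5117, 0.0546, 0.0581]
orientation: [-0.348, -3.12, 0.004]
force: [-3.5, -6.2, -1.0]
width: 0.122
grasp_force: 39.9
```

```bash
python3 -c "
from h import *
s=ctrl.read_state();print(s['force'],s['wrist_torque'],s['ee_pos'])"; python3 go.py 0.5126 0.0547 0.0585 87.4
```

```text
[-3.5093 -6.1751 -0.981 ] [-1.2518  0.7837  0.0035] [0.5117 0.0546 0.0581]
t 23.55 pos [0.5117 0.0546 0.0581] F [-3.5093 -6.1751 -0.981 ] q6 -1.312601225780778 yaw 167.27219820185692
shift [-0.8206  0.2778 -0.4225] mm; turn [-0.2029  0.0039 79.8723]
```

Emit:
servo_tool(
  rows=[0.0005,-0.0004,0,0,0,2,0.004,0.0005,-0.0004,0,0,0,5,0.004,0.0005,-0.0004,0,0,0,8,0.004,0.0005,-0.0004,0,0,0,11,0.004,0.0005,-0.0004,0,0,0,14,0.004,0.0005,-0.0004,0,0,0,17,0.004,0.0005,-0.0004,0,0,0,20,0.004,0.0005,-0.0004,0,0,0,20,0.004],
)

```text
time_s: 24.35
ee_pos: [0.5118, 0.0553, 0.0582]
orientation: [-0.883, -3.014, 0.0]
force: [-0.2, -1.7, -2.3]
width: 0.123
grasp_force: 39.7
```

```bash
python3 -c "
from h import *
s=ctrl.read_state();print(s['force'],s['wrist_torque'],s['ee_pos'])"; python3 go.py 0.5126 0.0547 0.0585 87.4
```

```text
[-0.2258 -1.7398 -2.3275] [-0.3161  0.1511 -0.0072] [0.5118 0.0553 0.0582]
t 24.35 pos [0.5118 0.0553 0.0582] F [-0.2258 -1.7398 -2.3275] q6 -0.9647539277131957 yaw 147.32975289851856
shift [-1.0344 -0.0457 -0.2755] mm; turn [-0.0375 -0.0218 59.9298]
```

Emit:
servo_tool(
  rows=[0,0,0,0,0,3,0.004,0,0,0,0,0,7,0.004,0,0,0,0,0,11,0.004,0,0,0,0,0,15,0.004,0,0,0,0,0,19,0.004,0,0,0,0,0,23,0.004,0,0,0,0,0,26,0.004,0,0,0,0,0,28,0.004],
)

```text
time_s: 25.15
ee_pos: [0.5121, 0.0557, 0.0586]
orientation: [-1.586, -2.712, -0.001]
force: [-0.7, 0.8, -1.4]
width: 0.121
grasp_force: 39.7
```

```bash
python3 -c "
from h import *
s=ctrl.read_state();print(s['force'],s['wrist_torque'],s['ee_pos'])"; python3 go.py 0.5126 0.0547 0.0585 87.4
```

```text
[-0.7324  0.7806 -1.3923] [-0.0202  0.0033 -0.0107] [0.5121 0.0557 0.0586]
t 25.15 pos [0.5121 0.0557 0.0586] F [-0.7324  0.7806 -1.3923] q6 -0.47617836009854964 yaw 119.347098611255
shift [-1.0893 -0.0829  0.0603] mm; turn [ 0.0337 -0.0388 31.9471]
```

Emit:
servo_tool(
  rows=[0,0,0,0,0,4,0.004,0,0,0,0,0,9,0.004,0,0,0,0,0,14,0.004,0,0,0,0,0,19,0.004,0,0,0,0,0,23,0.004,0,0,0,0,0,26,0.004,0,0,0,0,0,29,0.004,0,0,0,0,0,30,0.004],
)

```text
time_s: 25.95
ee_pos: [0.5121, 0.0556, 0.0585]
orientation: [-2.233, -2.209, -0.001]
force: [-0.1, 0.8, -1.3]
width: 0.123
grasp_force: 39.7
```

```bash
python3 -c "
from h import *
s=ctrl.read_state();print(s['force'],s['wrist_torque'],s['ee_pos'])
b=ctrl.capture('side')[:,:,::-1];cv2.imwrite('pics/side4.png',b)
cv2.imwrite('pics/z4.png',cv2.resize(b[165:265,225:305],None,fx=6,fy=6,interpolation=2))"; python3 go.py 0.5126 0.0547 0.0585 87.4
```

```text
[-0.095   0.7682 -1.3357] [ 0.0404  0.0049 -0.0407] [0.5121 0.0556 0.0585]
t 26.0 pos [0.5121 0.0556 0.0585] F [-0.8458 -0.0722 -2.1766] q6 0.04710393421807383 yaw 89.36288904083175
shift [-0.8575  0.5127  0.035 ] mm; turn [ 0.0133 -0.0301  1.9629]
```

View pics/z4.png

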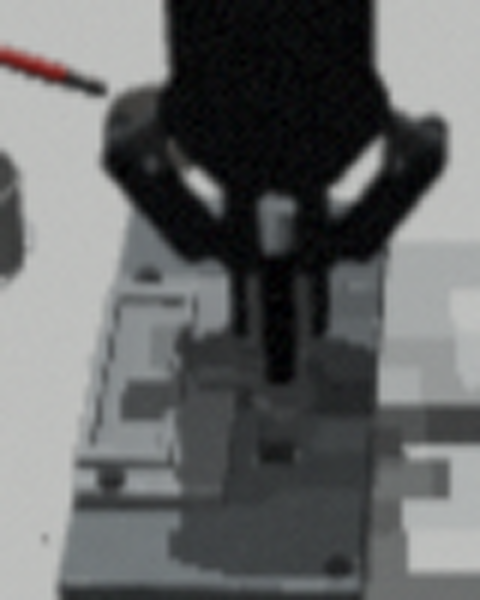

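The grip bar is now edge-on to the camera at crop (280,320), with the bolt across the slot and the toe over the flange side. Settle down, open, and retreat.

Emit:
servo_tool(
  rows=[0,0,0.0003,0,0,1,0.004,0,0,0.0006,0,0,1.5,0.004,0,0,0.0008,0,0,1.5,0.004,0,0,0.0008,0,0,1.5,0.015,0,0,0.0008,0,0,1.5,0.03,0,0,0.0008,0,0,1.5,0.05,0,0,0.0008,0,0,1.5,0.05,0,0,0.0008,0,0,1.5,0.05],
)

```text
time_s: 26.8
ee_pos: [0.5121, 0.0553, 0.0578]
orientation: [2.262, 2.18, 0.0]
force: [-0.2, 0.4, -1.0]
width: 0.585
grasp_force: 0.0
```

Emit:
servo_tool(
  rows=[0,0,-0.003,0,0,0,0.05,0,0,-0.01,0,0,0,0.05,0,0,-0.025,0,0,0,0.05,0,0,-0.045,0,0,0,0.05,0,0,-0.07,0,0,0,0.05,0,0,-0.1,0,0,0,0.05,0,0,-0.12,0,0,0,0.05,0,0,-0.13,0,0,0,0.05],
)

```text
time_s: 27.6
ee_pos: [0.5128, 0.0553, 0.1906]
orientation: [2.26, 2.178, 0.005]
force: [0.8, 0.3, 0.1]
width: 0.585
grasp_force: 0.0
```

```bash
python3 -c "
from h import *
s=ctrl.read_state();print(s['force'],s['width'],s['ee_pos'])
b=ctrl.capture('side')[:,:,::-1];cv2.imwrite('pics/side5.png',b)
cv2.imwrite('pics/z5.png',cv2.resize(b[165:265,225:305],None,fx=6,fy=6,interpolation=2))"
```

```text
[0.7982 0.2584 0.0782] 0.5847209365003503 [0.5128 0.0553 0.1906]
```

View pics/z5.png

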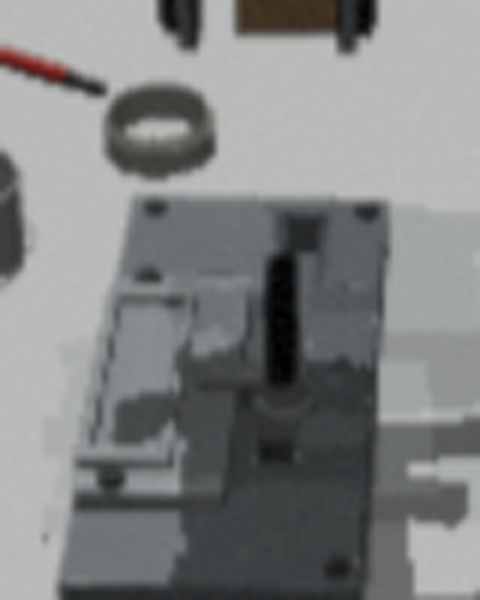

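The bolt stands upright across the slot at crop (282,320), released, with the gripper well clear. Hand in.

```bash
python3 -c "
from plant import ctrl
print(ctrl.finish_job())"
```

```text
the job is handed in; nothing more can be done
None
```

The bolt is in the slot at its stop (felt at about 9 N), turned a quarter turn clockwise with its toe on the flange side, and released; the job is handed in at about 28 s, and no verdict came back.

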